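# Seat the keyed drive stub in the roll winder

### The arm

A 6-joint arm with a two-finger parallel gripper is mounted at the origin on the work surface. World frame = base frame: x ahead of the robot, y to its left, z up, the work surface at z = 0. Lengths are in mm, angles in rad, forces in N, time in s.
With the tool pointing down it reaches from about 350 to 775 mm from the base axis. Payload 7.3 kg.
Tool frame: the origin (TCP) lies midway between the tips of the shut fingers; the grasp point (between the pads) lies 19 mm behind it; x points along the fingers, y is the direction in which the jaws open and shut, and the axes are right-handed (so a half turn about x gives the same grasp; the last joint's range is limited). The gripper opens to 92 mm and grips with 3 to 60 N. Pads are 19 mm wide; open, the fingers measure 130 mm over their backs; the gripper's body (75 mm by 190 mm) begins 47 mm behind the grasp point.
Start: joints at [1.199, 0.342, 1.524, -0, 1.275, -0.146], TCP at [117.525, 511.699, 192.541] pointing down, gripper open.
Joint ranges: [-2.53, 2.53], [-0.77, 2.02], [0.04, 2.7], [-1, 4.14], [0.28, 2.66], [-3.11, 3.11]. Speed limits (rad/s): [2.57, 2.57, 3.14, 3.14, 3.14, 3.14].

### API

Orientations are given as [roll, pitch, yaw] about the fixed x, y, z axes, in that order (R = Rz(yaw) Ry(pitch) Rx(roll)).
In Python, from plant import bot gives the robot as it stands. The module is installed in compiled form; this text tells all that it offers.
- The arm moves only by the shell command python3 -m handwheel 'ROWS' [OPENING]. ROWS is JSON, a list that holds one entry, the list of rows, each a list of 4 numbers: the shift along the tool's x, y, z in cm, then the turn about the tool's x in rad. A call has 1 to 8 rows; each row shifts and turns the commanded pose from where the row before left it, along the tool's axes as they then stand; what a row does not reach is not made up. A row lasts 1/12 s, in which the tool goes at most 41.7 mm and 7.16 degrees, less where a joint would pass 70% of its speed; a pose out of reach is approached as far as the arm can. A call is refused whole if a number of a shift passes 4.17 or a number of a turn 0.125, either way. A call with a gripper value outside its range is refused whole. OPENING is the opening, from 0 (shut) to 1 (fully open), set as the call begins (- or left out, the last holds). The fingers move at their own pace and stop on an object; the grip force is fixed at half the most. Time passes only in rows, so rows that do not move let the fingers close. It gives the time, the measured TCP pose, the force and the opening at its end, in the units of the state.
- bot.get_obs(): the state, without advancing time (a new reading comes with each control period).
- bot.capture(name): name is "scene" or "top" or "wrist"; returns (picture, depth): 384x512x3 uint8, red, green, blue; 384x512 float32, mm along the optical axis (not along the pixel's ray), 0 where there is no reading.
- bot.camera_model(name): a dict with "fx", "fy", "cx", "cy" (pixels), "position" and "rotation" of the camera in the world. Camera axes: x right, y down, z forward; pixel columns grow to the right and rows downward; lengths in mm; the calibration is good to about 2 mm. A picture is of the moment at which its call begins: read the wrist's pose just before it. camera_model takes no time and is no camera call; for the wrist camera it gives the pose at the moment of the call.
- bot.close_job(): hands the job in, once; it reports no verdict.
Trained networks look in the newest picture that a camera, given by its name, has taken for a name from the list of things; names that differ only in an ending like _2 or _b are one class to them, and where a whole thing is asked for, a point or a joint stands for the part that bears it (a point fixed in the world has none). Each returns a list of dicts, best first, with "conf" (0 to 1); they miss things now and then, are a little off and sometimes report something else, mostly with a low value. They report only what shows in the picture. A call takes as long as a camera call.
- bot.find_in(camera, label): "bbox" ([left, top, width, height] in pixels, round what is visible of it).
- bot.spot_point(camera, label): "point" ([column, row] in pixels: a listed point, or the origin of a listed thing).
The state is a dict: "time": time; "joint_positions": joint angles; "dq": joint speeds; "tau": joint torques, N m; "tool_pos": TCP position; "tcp_rot": TCP orientation; "contact_force": force on the tool from outside, world axes, zero at the start; "moment": the same for the moment, N m; "grip_width": finger opening in mm.
Only numpy, scipy, OpenCV 4.12 (cv2) and the standard library are available. Lean on these libraries where they do the work, as an engineer would, in place of code of your own. Each camera call takes 0.05 s, during which the arm holds its last target.

### The job

Pick up the blue-handled drive stub and fit it into the steel drive socket on top of the paper-roll winder: turn it so that the key on its shank meets the keyway in the socket and it drops fully home, collar down on the socket's top face, then let go. Leave the yellow- and green-handled stubs standing where they are.

Things in the scene. Friction and masses are not known exactly. Their poses are not given: they have to be found in the camera images.
- blue_stub_grip (a point): Blue-handled stub upright on the table, 0.5 kg. Point: centre of its blue bar (60 along x, 22 along y, 48 high), 78 above the foot. Below the bar: collar 72 dia, 46 to 54 above the foot; shank 40 dia, foot tapered to 30. One brass key, 12 wide, on the +x side out to 30 from the axis, from 16 above the foot (pointed) to the collar. A red tab on the collar points the same way, +x. z up. Sizes in mm.
- socket_mouth (a point): Centre of the bore in the top face (100 mm above table) of a fixed 100 mm wide steel socket on a blue gearbox; z up. Bore 48 mm dia, 50 deep; keyway 22 wide on the +x side, out to 36 from the axis, red mark beside it. Enters if the stub's +x is along this +x within 10 deg; else the key stops on the face. Seated: bar centre 32 mm above this point. A roll, under 90 mm high, lies beside it.
- yellow_stub_grip (a point): Centre of the yellow bar of another stub, same size as the blue one, upright, 78 mm above its foot, x along the bar. Two opposite keys and two red tabs: it does not fit. Bystander, leave it standing.
- green_stub_grip (a point): Centre of the green bar of another stub, same size as the blue one, upright, 78 mm above its foot, x along the bar. No key, no tab. Bystander, leave it standing.

How it is judged (in metres and radians):
At the end, for the whole second after the job is handed in: The blue stub stands released and at rest in the socket: on the bore axis within 10 mm, key in the keyway (x axes within 23 degrees), upright within 7 degrees, collar within 5 mm of the socket's top face (grip-bar centre 25 to 37 mm above the mouth) (horizontal distance between blue_stub_grip and socket_mouth below 0.01 m and z of blue_stub_grip in the frame of socket_mouth between 0.025 and 0.037 m and angle between the x axis of blue_stub_grip and the x axis of socket_mouth, either way round below 0.4 rad and angle between blue_stub_grip's own z axis and vertical below 0.12 rad and linear speed of blue_stub below 0.02 m/s); the robot touches nothing.
It fails at once if the yellow-handled stub is moved more than 30 mm or tipped over (distance of yellow_stub_grip from where it was at the start of the episode above 0.03 m or angle between yellow_stub_grip's own z axis and vertical above 0.5 rad).
It fails at once if the green-handled stub is moved more than 30 mm or tipped over (distance of green_stub_grip from where it was at the start of the episode above 0.03 m or angle between green_stub_grip's own z axis and vertical above 0.5 rad).
It also fails if it takes over 38 s, if anything falls off the work surface, if the arm or the gripper's body presses on something with over 40 N, if the wrist force passes 120 N, or if a joint passes its speed limit or range.

## Working session

There is one attempt and no reset: what is moved stays moved. The work goes in short steps, Python scripts to look and compute and a shell command to move; the robot and the scene stay as the last step left them, time stands still between calls to the robot, and variables do not carry over. Pictures are saved under pics/ and viewed, and the job is handed in when it is done.

```bash
mkdir -p pics; ls; cat > h.py <<'E'
import numpy as np, cv2
from plant import bot
def world(cam,u,v,d):
    m=bot.camera_model(cam); p=np.array([(u-m['cx'])/m['fx']*d,(v-m['cy'])/m['fy']*d,d])
    return np.array(m['rotation'])@p+np.array(m['position'])
def save(n,p): cv2.imwrite('pics/'+n+'.png',p[:,:,::-1])
E
python3 - <<'E'
from h import *
print({k:np.round(v,3).tolist() for k,v in bot.get_obs().items()})
for c in ['top','scene']:
    p,d=bot.capture(c); save(c+'0',p); np.save(c+'0.npy',d)
    m=bot.camera_model(c); print(c,m['position'],m['rotation'],m['fx'])
    for l in ['blue_stub_grip','socket_mouth','yellow_stub_grip','green_stub_grip']:
        if c=='scene' : continue
        r=bot.spot_point(c,l)
        for x in r[:2]:
            u,v=x['point']; dd=d[int(round(v)),int(round(u))]
            print(c,l,x,np.round(world(c,u,v,dd),1))
E
```

```text
pics
{'time': 0.0, 'joint_positions': [1.199, 0.343, 1.525, 0.0, 1.275, -0.146], 'dq': [-0.001, 0.0, -0.001, 0.0, 0.001, 0.0], 'tau': [0.001, -43.124, -24.422, 0.072, 0.056, -0.0], 'tool_pos': [117.323, 511.237, 191.832], 'tcp_rot': [-1.723, 1.569, -1.948], 'contact_force': [-0.233, 0.462, -0.412], 'moment': [0.038, 0.004, -0.027], 'grip_width': 91.93}
top [ 423.08637423   64.43935882 1011.73481689] [-3.00759449 -0.01197583 -1.59224724] 450.5517989787556
top blue_stub_grip {'point': [154.2, 246.4], 'conf': 0.56} [-406.  -764.6  182.7]
top socket_mouth {'point': [377.3, 217.0], 'conf': 0.77} [-1904.4 -2263.1 -1315.8]
top yellow_stub_grip {'point': [231.1, 207.2], 'conf': 0.77} [ -881.  -1239.6  -292.3]
top green_stub_grip {'point': [159.4, 176.7], 'conf': 0.86} [-452.1 -810.8  136.5]
scene [ 757.20882252 -301.694496    849.02070863] [-2.60012972 -0.00760118  0.57933764] 372.34791741982986
```

```bash
cat > h.py <<'E'
import numpy as np, cv2
from plant import bot
from scipy.spatial.transform import Rotation as Rn
def world(cam,u,v,d,m=None):
    m=m or bot.camera_model(cam); p=np.array([(u-m['cx'])/m['fx']*d,(v-m['cy'])/m['fy']*d,d])
    return Rn.from_euler('xyz',m['rotation']).apply(p.T if p.ndim>1 else p)+np.array(m['position'])
def worldz(cam,u,v,z,m=None):
    m=m or bot.camera_model(cam); a=world(cam,u,v,1.,m); o=np.array(m['position']); r=a-o
    return o+r*(z-o[2])/r[2]
def save(n,p): cv2.imwrite('pics/'+n+'.png',p[:,:,::-1])
E
python3 - <<'E'
from h import *
d=np.load('top0.npy')
for l,u,v,z in [('blue',154.2,246.4,78),('sock',377.3,217,100),('yel',231.1,207.2,78),('gr',159.4,176.7,78)]:
    print(l,np.round(world('top',u,v,d[int(round(v)),int(round(u))]),1),np.round(worldz('top',u,v,z),1))
print(Rn.from_euler('xyz',bot.get_obs()['tcp_rot']).as_matrix().round(3))
import cv2
for c in ['top0','scene0']:
    p=cv2.imread(f'pics/{c}.png'); cv2.imwrite(f'pics/{c}b.png',cv2.resize(p,(800,600),interpolation=cv2.INTER_CUBIC))
E
```

```text
blue [438.1 255.9 100.1] [438.4 260.5  78. ]
sock [ 491.4 -210.4   49.2] [ 487.8 -195.9  100. ]
yel [513.5 100.7 103.6] [516.  101.7  78. ]
gr [579.2 246.2 101.7] [583.2 250.9  78. ]
[[-0.     0.224  0.975]
 [-0.     0.975 -0.224]
 [-1.    -0.001 -0.   ]]
```

View pics/top0b.png

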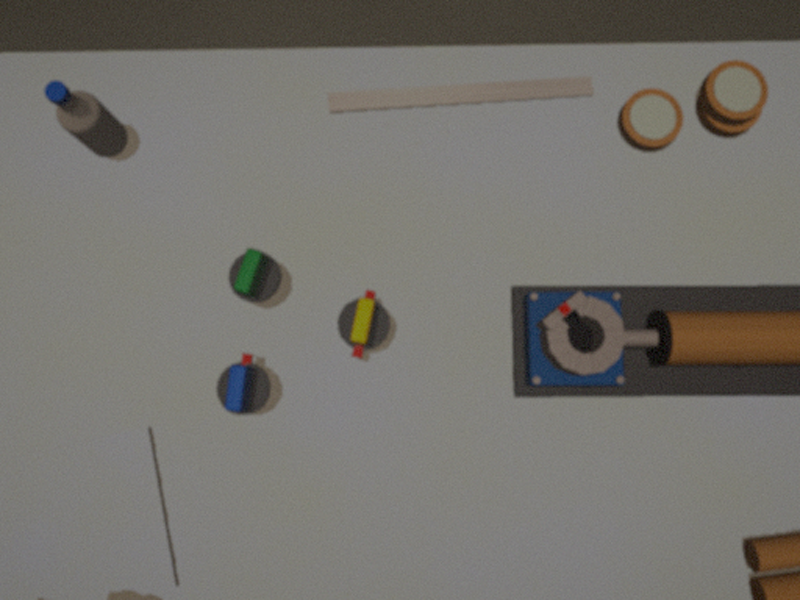

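View pics/scene0b.png

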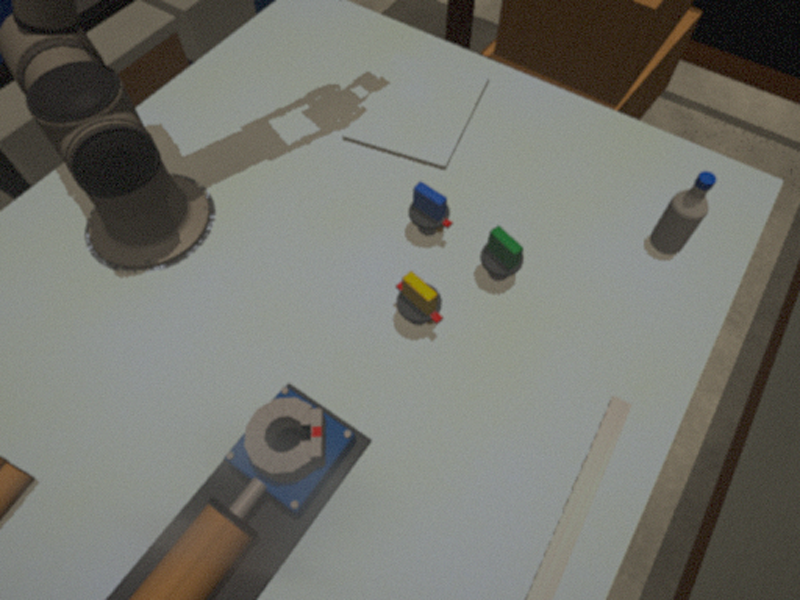

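```bash
cat > m.py <<'E'
from h import *
for c in ['top','scene']:
    p=cv2.imread(f'pics/{c}0.png'); d=np.load(c+'0.npy')
    v,u=np.mgrid[0:384,0:512]; W=world(c,u.ravel(),v.ravel(),d.ravel()) if 0 else None
    m=bot.camera_model(c)
    P=np.stack([(u-m['cx'])/m['fx']*d,(v-m['cy'])/m['fy']*d,d],-1)
    W=P@Rn.from_euler('xyz',m['rotation']).as_matrix().T+m['position']
    hsv=cv2.cvtColor(cv2.GaussianBlur(p,(3,3),0),cv2.COLOR_BGR2HSV); H,S,V=cv2.split(hsv)
    for n,h0,h1,xy in [('blue',105,130,(438,258)),('green',45,80,(581,248)),('yel',22,35,(515,101))]:
        k=(H>=h0)&(H<=h1)&(S>120)&(np.hypot(W[...,0]-xy[0],W[...,1]-xy[1])<60)&(d>0)&(W[...,2]>97)&(W[...,2]<108)
        # top face by ray-plane at z=102
        q=np.array([worldz(c,a,b,102.,m)[:2] for a,b in zip(u[k],v[k])],np.float32)
        r=cv2.minAreaRect(q); 
        w,V2=np.linalg.eigh(np.cov(q.T)); ax=V2[:,1]
        print(c,n,k.sum(),'mean',q.mean(0).round(1),'rect',np.round(r[0],1),np.round(r[1],1),round(r[2],1),'axis deg',np.degrees(np.arctan2(ax[1],ax[0])).round(1),'z',np.median(W[k][:,2]).round(1))
    red=((H<8)|(H>172))&(S>130)&(d>0)
    nn,lab,st,cen=cv2.connectedComponentsWithStats(red.astype(np.uint8))
    for i in range(1,nn):
        if st[i,4]>8:
            k=lab==i; print(c,'red',cen[i].round(1),st[i,4],np.median(W[k],0).round(1), 'z50',worldz(c,*cen[i],52.,m).round(1),'z100',worldz(c,*cen[i],100.,m).round(1))
    k=(abs(W[...,2]-100)<6)&(np.hypot(W[...,0]-490,W[...,1]+200)<75)&(d>0)
    q=np.array([worldz(c,a,b,100.,m)[:2] for a,b in zip(u[k],v[k])],np.float32)
    print(c,'sock',k.sum(),q.mean(0),cv2.minEnclosingCircle(q),np.median(W[k][:,2]))
    # plot ortho map
    im=np.zeros((480,480,3),np.uint8); sc=3
    g=np.mgrid[0:480,0:480]; X=490+80-g[0]/sc; Y=-200+80-g[1]/sc
    R=Rn.from_euler('xyz',m['rotation']).as_matrix()
    C=(np.stack([X,Y,np.full_like(X,100)],-1)-m['position'])@R
    im=cv2.remap(p,(C[...,0]/C[...,2]*m['fx']+m['cx']).astype(np.float32),(C[...,1]/C[...,2]*m['fy']+m['cy']).astype(np.float32),cv2.INTER_CUBIC)
    cv2.imwrite(f'pics/sock_{c}.png',im)
E
python3 m.py; python3 -c "
import cv2,numpy as np
cv2.imwrite('pics/sock.png',np.hstack([cv2.imread('pics/sock_top.png')[:,:400],cv2.imread('pics/sock_scene.png')[:,:400]]))"
```

```text
top blue 295 mean [435.1 262.3] rect [435.1 262.2] [21.7 56.1] 83.0 axis deg 173.9 z 100.4
top green 239 mean [586.2 248.4] rect [586.3 248.2] [19.2 55.1] 71.0 axis deg 161.1 z 100.6
top yel 290 mean [518.1  99.6] rect [518.3  99.5] [21.8 57.5] 77.0 axis deg 167.8 z 100.7
top red [236.3 188.2] 15 [559.7  91.6  52.1] z50 [559.4  91.1  52. ] z100 [552.6  89.7 100. ]
top red [361.1 197.5] 37 [ 527.7 -165.2   99.4] z50 [ 533.9 -177.1   52. ] z100 [ 528.3 -165.   100. ]
top red [229.1 224.2] 37 [482.7 107.6  53.2] z50 [482.4 107.6  52. ] z100 [479.4 105.4 100. ]
top red [157.6 229.6] 31 [473.3 258.2  53.2] z50 [474.  259.1  52. ] z100 [471.4 249.4 100. ]
top sock 1492 [ 492.88718 -190.82373] ((497.00103759765625, -189.58787536621094), 54.76824188232422) 98.77599242916926
scene blue 121 mean [438.  260.2] rect [438.3 259.9] [19.7 55.7] 83.2 axis deg 171.8 z 101.8
scene green 114 mean [589.9 246.2] rect [589.8 246.2] [16.2 54.4] 69.4 axis deg 162.0 z 101.6
scene yel 185 mean [522.1  97.3] rect [521.9  97.5] [21.7 59.6] 73.6 axis deg 165.6 z 101.6
scene red [285.4 142.2] 14 [474.3 258.4  54.1] z50 [473.8 259.5  52. ] z100 [490.9 225.7 100. ]
scene red [256.1 182.8] 10 [481.3 102.9  55.7] z50 [479.4 108.5  52. ] z100 [496.1  83.8 100. ]
scene red [278.4 202.5] 30 [557.1  90.2  54.4] z50 [556.1  91.3  52. ] z100 [568.2  67.7 100. ]
scene red [202.4 275.6] 33 [ 528.5 -164.1  100.8] z50 [ 513.8 -155.    52. ] z100 [ 528.4 -163.9  100. ]
scene sock 1496 [ 495.80072 -192.81812] ((498.08013916015625, -189.3517608642578), 55.46330642700195) 99.68871202907582
```

View pics/sock.png

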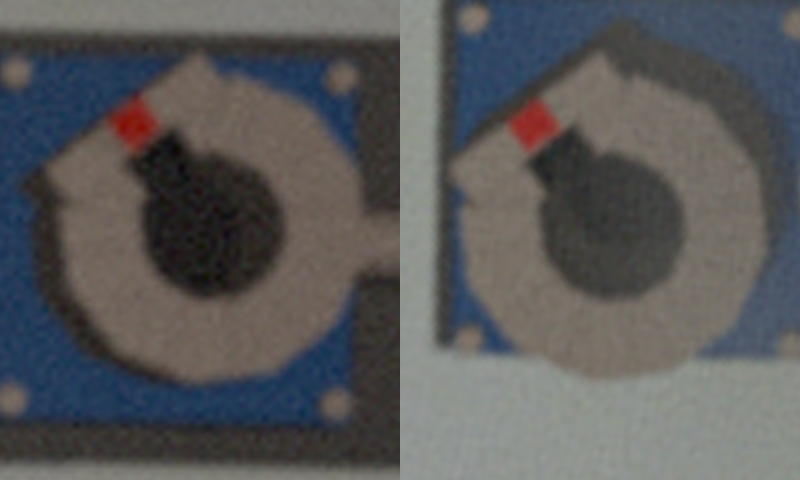

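```bash
python3 -m handwheel '[[[0,0,0,-0.12],[0,-2.0,3.2,0],[0,-2.0,3.2,0],[0,-2.0,3.2,0],[0,-2.0,3.2,0],[0,-2.0,3.2,0],[0,-2.0,3.2,0],[0,-2.0,3.2,0]]]' 1
cat > s.py <<'E'
from h import *
import sys
o=bot.get_obs(); R=Rn.from_euler('xyz',o['tcp_rot']).as_matrix()
print('t',o['time'],'tcp',np.round(o['tool_pos'],1),'xdir',R[:,0].round(3),'zyaw',np.degrees(np.arctan2(R[1,2],R[0,2])).round(2),'F',np.round(o['contact_force'],1),'w',o['grip_width'],'q',np.round(o['joint_positions'],2))
if len(sys.argv)>1:
    t=np.array(list(map(float,sys.argv[1:4]))); print('need cm',((t-o['tool_pos'])@R/10).round(2))
E
python3 s.py 437 261 192
```

```text
time: 0.97
tool_pos: [326.6, 347.5, 192.7]
tcp_rot: [1.004, 1.57, 0.898]
contact_force: [-0.5, 1.1, 0.4]
grip_width: 92.0
t 0.9667 tcp [326.6 347.5 192.7] xdir [ 0.  0. -1.] zyaw -6.05 F [-0.5  1.1  0.4] w 92.03345667455494 q [ 0.66  0.25  1.65  0.    1.24 -0.81]
need cm [ 0.07 -7.44 11.89]
```

```bash
python3 -m handwheel '[[[0,-1.8,2.8,0],[0,-1.8,2.8,0],[0,-1.8,2.8,0],[0,0,0,0],[0,0,0,0]]]'
python3 s.py 437 261 192
python3 - <<'E'
from h import *
m=bot.camera_model('wrist');p,d=bot.capture('wrist'); save('w1',cv2.resize(p,(768,576))); np.save('w1.npy',d); cv2.imwrite('pics/w1raw.png',p[:,:,::-1])
print(m)
v,u=np.mgrid[0:384,0:512]
P=np.stack([(u-m['cx'])/m['fx']*d,(v-m['cy'])/m['fy']*d,d],-1)
R=Rn.from_euler('xyz',m['rotation']).as_matrix(); W=P@R.T+m['position']
H,S,V=cv2.split(cv2.cvtColor(p,cv2.COLOR_RGB2HSV))
k=(H>=105)&(H<=130)&(S>120)&(W[...,2]>97)&(W[...,2]<108)&(d>0)
q=np.array([worldz('w',a,b,102.,m)[:2] for a,b in zip(u[k],v[k])],np.float32)
print(k.sum(),q.mean(0),cv2.minAreaRect(q),np.median(W[k][:,2]))
k=((H<8)|(H>172))&(S>130)&(d>0)
print(k.sum(),np.median(W[k],0))
E
```

```text
time: 1.38
tool_pos: [404.2, 285.2, 192.3]
tcp_rot: [-3.114, 1.57, 3.06]
contact_force: [0.1, 0.2, -0.4]
grip_width: 91.8
t 1.3833 tcp [404.2 285.2 192.3] xdir [-0.  0. -1.] zyaw -6.26 F [ 0.1  0.2 -0.4] w 91.80428199805212 q [ 0.46  0.29  1.6   0.    1.25 -1.  ]
need cm [ 0.03 -2.05  3.53]
{'fx': 290.94840398796657, 'fy': 290.94840398796657, 'cx': 258.5244571833091, 'cy': 195.41631412330062, 'position': array([324.83512296, 293.61503666, 384.96341001]), 'rotation': array([ 2.84952606e+00, -7.12833803e-05,  1.46172075e+00])}
1060 [430.5769  263.99686] ((431.4779052734375, 263.54986572265625), (20.95104217529297, 57.84650421142578), 83.32379150390625) 102.16008024514537
1953 [376.90473459 280.69185    325.99792298]
```

View pics/w1.png

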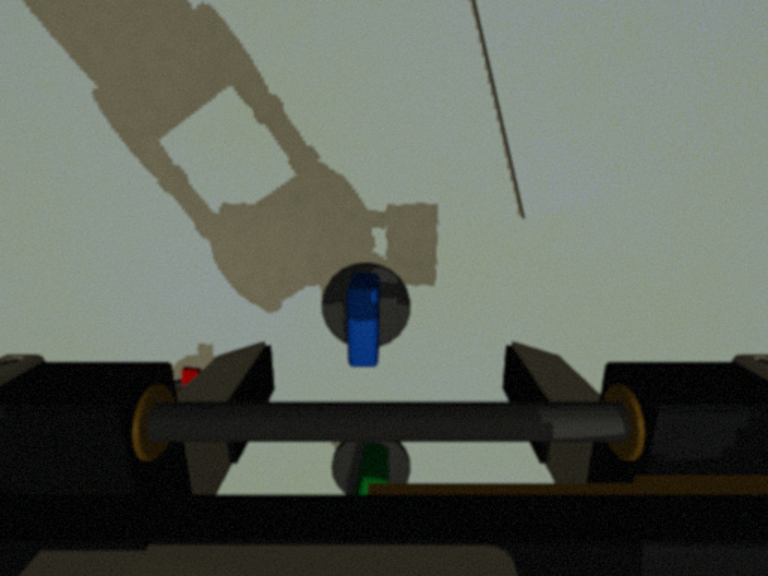

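```bash
python3 s.py 435.3 262.3 62
```

```text
t 1.4333 tcp [403.2 286.  192.3] xdir [-0.001  0.    -1.   ] zyaw -6.16 F [-0.   0.8  0.9] w 91.82731918094134 q [ 0.46  0.29  1.61  0.    1.25 -1.  ]
need cm [13.03 -2.02  3.46]
```

```bash
python3 -m handwheel '[[[0,-1.0,1.75,0],[0,-1.0,1.75,0],[3,0,0,0],[3,0,0,0],[2,0,0,0],[0,0,0,0],[0,0,0,0]]]'
python3 s.py 435.3 262.3 62
python3 - <<'E'
from h import *
p,d=bot.capture('wrist'); save('w2',cv2.resize(p,(768,576)))
E
```

```text
time: 2.02
tool_pos: [434.7, 263.5, 112.3]
tcp_rot: [-2.785, 1.569, -2.889]
contact_force: [-0.3, 1.9, 0.1]
grip_width: 92.0
t 2.0167 tcp [434.7 263.5 112.3] xdir [-0.002 -0.001 -1.   ] zyaw -5.96 F [-0.3  1.9  0.1] w 92.04359001876102 q [ 0.39  0.39  1.69  0.    1.06 -1.07]
need cm [ 5.03 -0.11  0.08]
```

View pics/w2.png

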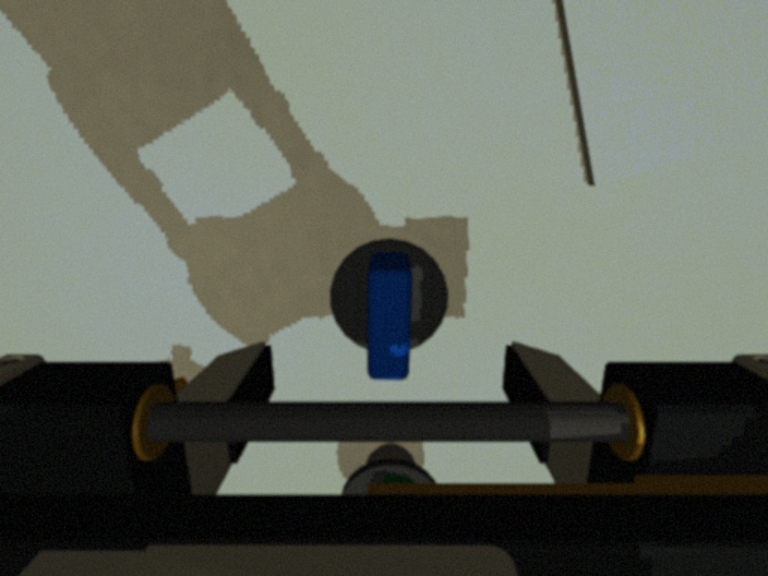

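```bash
python3 -m handwheel '[[[2,-0.05,0.05,0],[2,-0.05,0,0],[1,0,0,0],[0,0,0,0],[0,0,0,0]]]'
python3 s.py 435.3 262.3 62
```

```text
time: 2.48
tool_pos: [436.8, 262.1, 63.5]
tcp_rot: [0.609, 1.57, 0.504]
contact_force: [1.2, -0.3, 0.2]
grip_width: 91.4
t 2.4833 tcp [436.8 262.1  63.5] xdir [ 0.001  0.001 -1.   ] zyaw -6.04 F [ 1.2 -0.3  0.2] w 91.42085863811424 q [ 0.39  0.46  1.74  0.    0.94 -1.08]
need cm [ 0.15  0.   -0.15]
```

```bash
python3 -m handwheel '[[[0,0,0,0],[0,0,0,0],[0,0,0,0],[0,0,0,0],[0,0,0,0],[0,0,0,0],[0,0,0,0],[0,0,0,0]]]' 0.1; python3 s.py
```

```text
time: 3.15
tool_pos: [436.4, 261.6, 62.6]
tcp_rot: [1.439, 1.571, 1.334]
contact_force: [0.5, -0.0, 0.0]
grip_width: 43.1
t 3.15 tcp [436.4 261.6  62.6] xdir [ 0.  0. -1.] zyaw -6.06 F [ 0.5 -0.   0. ] w 43.06314263453022 q [ 0.39  0.46  1.74  0.    0.94 -1.08]
```

```bash
python3 -m handwheel '[[[0,0,0,0],[0,0,0,0],[0,0,0,0],[0,0,0,0],[0,0,0,0],[0,0,0,0]]]' 0; python3 s.py
```

```text
time: 3.65
tool_pos: [436.4, 261.7, 62.5]
tcp_rot: [1.171, 1.571, 1.066]
contact_force: [-0.2, 0.8, 0.2]
grip_width: 21.4
t 3.65 tcp [436.4 261.7  62.5] xdir [ 0.  0. -1.] zyaw -6.06 F [-0.2  0.8  0.2] w 21.425329310058462 q [ 0.39  0.46  1.74  0.    0.94 -1.08]
```

Gripped (21.4 mm). Lift.

```bash
python3 -m handwheel '[[[-1,0,0,0],[-2,0,0,0],[-3,0,0,0],[-3,0,0,0],[-3,0,0,0],[-1.5,0,0,0],[0,0,0,0],[0,0,0,0]]]'; python3 s.py 494.3 -191 195
python3 - <<'E'
from h import *
p,d=bot.capture('top'); save('t2',cv2.resize(p,(800,600)))
p,d=bot.capture('scene'); save('s2',cv2.resize(p,(800,600)))
E
```

```text
time: 4.32
tool_pos: [436.2, 261.5, 197.7]
tcp_rot: [0.44, 1.57, 0.334]
contact_force: [-0.2, -0.2, -5.2]
grip_width: 21.3
t 4.3167 tcp [436.2 261.5 197.7] xdir [ 0.001  0.    -1.   ] zyaw -6.06 F [-0.2 -0.2 -5.2] w 21.272770711183846 q [ 0.39  0.31  1.56 -0.    1.27 -1.08]
need cm [  0.26 -44.38  10.56]
```

View pics/s2.png

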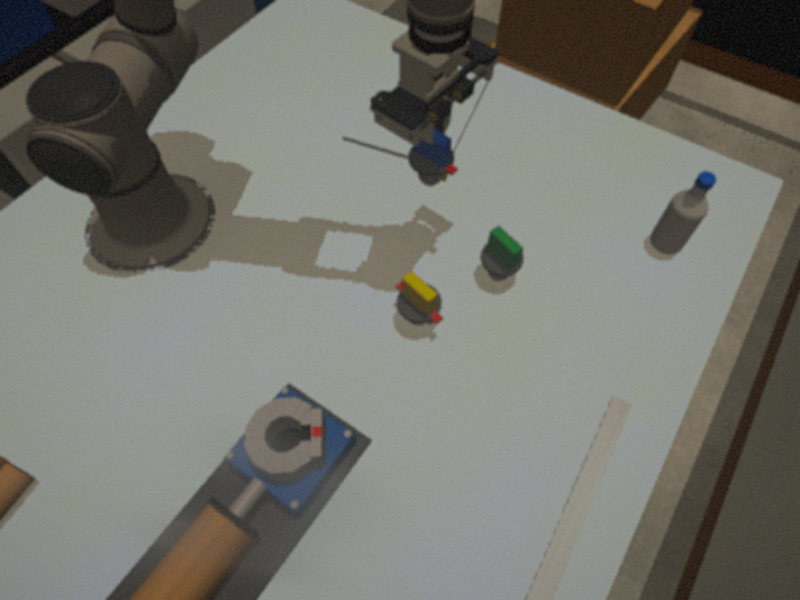

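```bash
python3 -m handwheel '[[[0,-1.5,0.35,0],[0,-3,0.7,0],[0,-3,0.7,0],[0,-3,0.7,0],[0,-3,0.7,0],[0,-3,0.7,0],[0,-3,0.7,0],[0,-3,0.7,0]]]'; python3 -m handwheel '[[[0,-3,0.7,0],[0,-3,0.7,0],[0,-3,0.7,0],[0,-3,0.7,0],[0,-3,0.7,0],[0,-2,0.6,0],[0,-1.5,0.4,0],[0,0,0,0]]]'; python3 s.py 494.3 -191 195
```

```text
time: 5.08
tool_pos: [463.6, 31.0, 195.7]
tcp_rot: [3.133, 1.567, 3.027]
contact_force: [0.3, 0.7, -4.0]
grip_width: 21.1
time: 5.75
tool_pos: [489.5, -159.1, 195.3]
tcp_rot: [3.139, 1.568, 3.03]
contact_force: [-0.0, -0.5, -3.9]
grip_width: 21.2
t 5.75 tcp [ 489.5 -159.1  195.3] xdir [-0.003  0.    -1.   ] zyaw -6.23 F [-0.  -0.5 -3.9] w 21.172738378132895 q [-0.46  0.32  1.54 -0.    1.28 -1.92]
need cm [ 0.03 -3.12  0.83]
```

```bash
python3 -m handwheel '[[[0,0,0,-0.05],[0,0,0,-0.1],[0,0,0,-0.1],[0,0,0,-0.1],[0,0,0,-0.1],[0,0,0,-0.1],[0,0,0,-0.1],[0,0,0,-0.1]]]'; python3 s.py 494.3 -191 195
```

```text
time: 6.42
tool_pos: [489.1, -155.2, 195.8]
tcp_rot: [1.944, 1.567, 2.594]
contact_force: [-0.8, -0.3, -3.8]
grip_width: 21.1
t 6.4167 tcp [ 489.1 -155.2  195.8] xdir [-0.003  0.002 -1.   ] zyaw 37.22 F [-0.8 -0.3 -3.8] w 21.058670247676446 q [-0.46  0.32  1.55  0.    1.28 -2.68]
need cm [ 0.07 -3.16 -1.75]
```

```bash
python3 -m handwheel '[[[0,-1.5,-0.9,0],[0,-1.6,-0.9,0],[0,0,0,0],[0,0,0,0],[0,0,0,0],[0,0,0,0]]]'; python3 s.py 494.3 -191 195
cat > look.py <<'E'
from h import *
import sys
t=sys.argv[1]
for c in ['top','scene']:
    m=bot.camera_model(c); p,d=bot.capture(c); cv2.imwrite(f'pics/{t}{c}.png',cv2.resize(p[:,:,::-1],(800,600),interpolation=cv2.INTER_CUBIC)); cv2.imwrite(f'pics/{t}{c}raw.png',p[:,:,::-1]); np.save(f'{t}{c}.npy',d)
    v,u=np.mgrid[0:384,0:512]
    P=np.stack([(u-m['cx'])/m['fx']*d,(v-m['cy'])/m['fy']*d,d],-1)
    W=P@Rn.from_euler('xyz',m['rotation']).as_matrix().T+m['position']
    H,S,V=cv2.split(cv2.cvtColor(p,cv2.COLOR_RGB2HSV))
    red=(((H<8)|(H>172))&(S>130)&(d>0)).astype(np.uint8)
    n,lab,st,cen=cv2.connectedComponentsWithStats(red)
    for i in range(1,n):
        if st[i,4]>8: print(c,'red',cen[i].round(1),st[i,4],np.median(W[lab==i],0).round(1))
    k=(np.hypot(W[...,0]-494,W[...,1]+191)<60)&(d>0)&(W[...,2]>105)
    h,e=np.histogram(W[k][:,2],np.arange(100,260,5)); print(h.tolist())
E
python3 look.py a; cd pics; python3 -c "
import cv2,numpy as np
t=cv2.imread('atop.png')[200:450,400:800];s=cv2.imread('ascene.png')[250:500,100:500]
cv2.imwrite('a.png',cv2.resize(np.hstack([t,s]),None,fx=1,fy=1))"
```

```text
time: 6.92
tool_pos: [493.8, -190.9, 196.8]
tcp_rot: [1.779, 1.569, 2.423]
contact_force: [-1.0, -0.3, -3.8]
grip_width: 21.2
t 6.9167 tcp [ 493.8 -190.9  196.8] xdir [-0.001  0.001 -1.   ] zyaw 36.94 F [-1.  -0.3 -3.8] w 21.19907024133706 q [-0.51  0.35  1.5   0.    1.29 -2.73]
need cm [ 0.18 -0.03  0.03]
top red [236.2 188.2] 17 [559.7  91.6  52.5]
top red [373.5 194. ] 53 [ 524.4 -166.3  187. ]
top red [361.  197.6] 40 [ 527.8 -164.9   99.7]
top red [229.1 224.1] 39 [482.6 107.6  52.8]
[0, 1, 0, 0, 0, 0, 0, 0, 0, 0, 0, 0, 0, 0, 0, 0, 24, 248, 13, 4, 3, 3, 1, 1, 0, 0, 0, 0, 3, 0, 0]
scene red [255.9 183. ] 13 [480.5 103.8  55.2]
scene red [278.5 202.5] 31 [556.8  91.2  53.9]
scene red [193.5 260.8] 55 [ 524.8 -167.1  188.4]
scene red [202.6 275.6] 35 [ 528.8 -164.   100.7]
[0, 0, 0, 0, 0, 0, 0, 0, 0, 0, 1, 0, 0, 0, 0, 0, 21, 248, 24, 10, 18, 13, 18, 11, 11, 8, 22, 22, 0, 1, 1]
```

View pics/a.png

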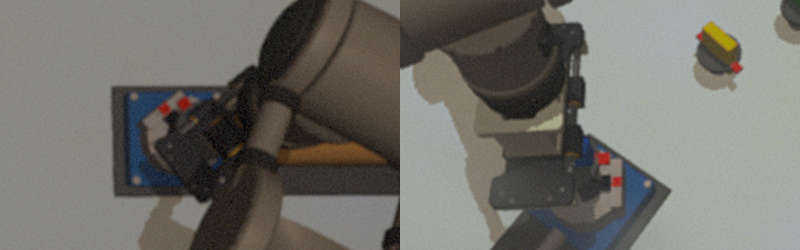

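```bash
python3 -m handwheel '[[[1,0,0.03,-0.015],[1,0,0,0],[1,0,0,0],[0.8,0,0,0],[0.5,0,0,0],[0.3,0,0,0],[0,0,0,0],[0,0,0,0]]]'; python3 s.py 494.3 -191 117
```

```text
time: 7.68
tool_pos: [494.6, -191.9, 151.5]
tcp_rot: [-0.778, 1.571, -0.118]
contact_force: [-0.1, 0.1, -3.9]
grip_width: 21.7
t 7.6833 tcp [ 494.6 -191.9  151.5] xdir [ 0. -0. -1.] zyaw 37.77 F [-0.1  0.1 -3.9] w 21.71945745130789 q [-0.51  0.39  1.57  0.    1.18 -2.74]
need cm [3.45 0.09 0.03]
```

```bash
python3 -m handwheel '[[[0.3,0.05,0,0],[0.3,0,0,0],[0.3,0,0,0],[0.2,0,0,0],[0,0,0,0],[0,0,0,0]]]'; python3 s.py 494.3 -191 117
```

```text
time: 8.18
tool_pos: [494.2, -191.4, 140.4]
tcp_rot: [1.71, 1.57, 2.369]
contact_force: [0.2, -0.8, -4.7]
grip_width: 21.2
t 8.1833 tcp [ 494.2 -191.4  140.4] xdir [-0.  0. -1.] zyaw 37.77 F [ 0.2 -0.8 -4.7] w 21.180776848582944 q [-0.51  0.4   1.59  0.    1.15 -2.74]
need cm [2.34 0.02 0.03]
```

Key has passed the face freely (tip would be 6 mm below it). Continue.

```bash
python3 -m handwheel '[[[0.4,0,0,0],[0.4,0,0,0],[0.4,0,0,0],[0.4,0,0,0],[0.3,0,0,0],[0,0,0,0],[0,0,0,0]]]'; python3 s.py 494.3 -191 117
```

```text
time: 8.77
tool_pos: [494.1, -191.3, 121.3]
tcp_rot: [1.777, 1.57, 2.437]
contact_force: [-0.4, -0.1, -4.5]
grip_width: 21.1
t 8.7667 tcp [ 494.1 -191.3  121.3] xdir [-0.  0. -1.] zyaw 37.77 F [-0.4 -0.1 -4.5] w 21.094421191625823 q [-0.51  0.42  1.62  0.    1.11 -2.74]
need cm [0.43 0.01 0.03]
```

```bash
python3 -m handwheel '[[[0.2,0,0,0],[0.1,0,0,0],[0.1,0,0,0],[0,0,0,0],[0,0,0,0]]]'; python3 s.py 494.3 -191 117
```

```text
time: 9.18
tool_pos: [494.2, -191.4, 117.5]
tcp_rot: [0.792, 1.571, 1.451]
contact_force: [0.3, -0.7, -3.8]
grip_width: 21.6
t 9.1833 tcp [ 494.2 -191.4  117.5] xdir [ 0.  0. -1.] zyaw 37.77 F [ 0.3 -0.7 -3.8] w 21.588903400741177 q [-0.51  0.42  1.62  0.    1.1  -2.74]
need cm [0.05 0.02 0.03]
```

Down to about 1 mm; release opening gradually.

```bash
python3 -m handwheel '[[[0.1,0,0,0],[0,0,0,0],[0,0,0,0]]]'; python3 s.py;  python3 -m handwheel '[[[0,0,0,0],[0,0,0,0],[0,0,0,0],[0,0,0,0],[0,0,0,0],[0,0,0,0],[0,0,0,0],[0,0,0,0]]]' 0.7;  python3 s.py
```

```text
time: 9.43
tool_pos: [494.4, -191.4, 116.8]
tcp_rot: [-0.951, 1.57, -0.291]
contact_force: [-1.3, 0.7, -0.0]
grip_width: 21.7
t 9.4333 tcp [ 494.4 -191.4  116.8] xdir [ 0.001 -0.    -1.   ] zyaw 37.77 F [-1.3  0.7 -0. ] w 21.70193573904289 q [-0.51  0.42  1.62  0.    1.09 -2.74]
time: 10.1
tool_pos: [494.3, -191.4, 116.5]
tcp_rot: [-0.068, 1.571, 0.591]
contact_force: [-1.0, -0.3, 0.0]
grip_width: 64.1
t 10.1 tcp [ 494.3 -191.4  116.5] xdir [ 0.  0. -1.] zyaw 37.77 F [-1.  -0.3  0. ] w 64.10196607813413 q [-0.51  0.42  1.62  0.    1.09 -2.74]
```

Collar took the weight and the stub is released. Retreat upward, then back from the camera view.

```bash
python3 -m handwheel '[[[-1,0,0,0],[-2,0,0,0],[-3,0,0,0],[-3,0,0,0],[-3,0,0,0],[-2,0,0,0],[0,0,0,0]]]'; python3 s.py; python3 -m handwheel '[[[0,3,2,0],[0,3,2,0],[0,3,2,0],[0,3,2,0],[0,3,2,0],[0,2,1,0],[0,0,0,0],[0,0,0,0]]]'; python3 s.py
python3 look.py b
python3 - <<'E'
from h import *
for c in ['top','scene']:
    m=bot.camera_model(c);p=cv2.imread(f'pics/b{c}raw.png'); d=np.load(f'b{c}.npy'); v,u=np.mgrid[0:384,0:512]
    P=np.stack([(u-m['cx'])/m['fx']*d,(v-m['cy'])/m['fy']*d,d],-1)
    W=P@Rn.from_euler('xyz',m['rotation']).as_matrix().T+m['position']
    H,S,V=cv2.split(cv2.cvtColor(p,cv2.COLOR_BGR2HSV))
    k=(H>=105)&(H<=130)&(S>120)&(np.hypot(W[...,0]-494,W[...,1]+191)<50)&(W[...,2]>120)&(W[...,2]<175)&(d>0)
    zt=np.percentile(W[k][:,2],80); k&=W[...,2]>zt-5
    q=np.array([worldz(c,a,b,156.,m)[:2] for a,b in zip(u[k],v[k])],np.float32)
    print(c,k.sum(),zt,cv2.minAreaRect(q))
t=cv2.imread('pics/btop.png')[200:500,400:800];s=cv2.imread('pics/bscene.png')[250:550,100:500]
cv2.imwrite('pics/b.png',np.hstack([t,s]))
E
```

```text
time: 10.68
tool_pos: [496.1, -192.4, 262.2]
tcp_rot: [-1.163, 1.561, -0.504]
contact_force: [-0.1, 0.6, 0.8]
grip_width: 64.3
t 10.6833 tcp [ 496.1 -192.4  262.2] xdir [ 0.008 -0.005 -1.   ] zyaw 37.78 F [-0.1  0.6  0.8] w 64.30659017718673 q [-0.51  0.3   1.39  0.    1.44 -2.74]
time: 11.35
tool_pos: [476.7, 11.3, 256.7]
tcp_rot: [-1.94, 1.571, -1.278]
contact_force: [0.0, -0.8, -0.6]
grip_width: 64.3
t 11.35 tcp [476.7  11.3 256.7] xdir [ 0. -0. -1.] zyaw 37.92 F [ 0.  -0.8 -0.6] w 64.27641793686706 q [-0.14  0.21  1.53 -0.    1.4  -2.37]
top red [228.7 223. ] 29 [484.9 107.8  53.7]
[0, 54, 0, 2, 3, 2, 4, 3, 3, 4, 78, 43, 0, 0, 0, 0, 0, 0, 0, 0, 0, 0, 0, 0, 0, 0, 0, 0, 0, 0, 0]
scene red [255.8 182.8] 12 [479.8 104.   54.6]
scene red [278.6 202.5] 29 [557.5  91.2  53.8]
scene red [200.7 275.1] 62 [ 527.  -166.1  106.8]
[0, 464, 39, 22, 26, 31, 27, 31, 24, 30, 129, 225, 0, 0, 0, 0, 0, 0, 0, 0, 0, 0, 0, 0, 0, 0, 0, 0, 0, 0, 0]
top 98 156.00552353040257 ((479.6161193847656, -200.1338348388672), (23.80115509033203, 19.12824249267578), 23.649608612060547)
scene 286 156.73816081353658 ((494.43255615234375, -189.87353515625), (56.44112014770508, 19.862194061279297), 33.336978912353516)
```

View pics/b.png

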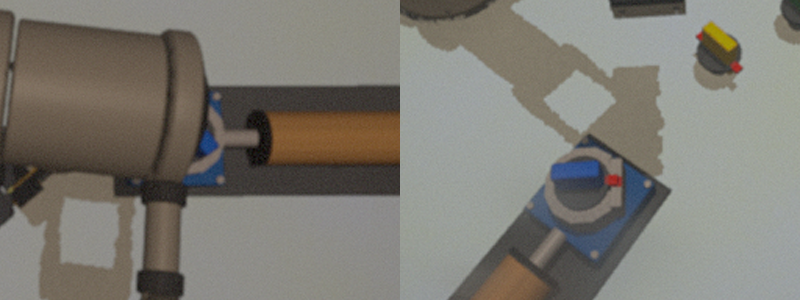

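```bash
python3 -c "
from plant import bot
print(bot.close_job())"
```

```text
the job is handed in; nothing more can be done
None
```

The blue stub is seated in the socket and released, and I handed the job in at about 11.5 s. I picked it up by its bar, turned it about 44° to the keyway, lowered it in without the key catching, and backed the arm off.

**Last checks (scene camera):**

| Check | Measured | Expected |
|---|---|---|
| Top of the blue bar | about 156.5 mm | 156 mm when fully home |
| Bar centre, from the scene camera | (494.4, -189.9) mm | bore centre (494.3, -191) mm |
| Bar yaw | about 33° from the camera, 37.8° from the gripper at release | keyway about 37.7° |

- **Seating:** The wrist force went from about -4 N to zero just before I opened the fingers, which fits the collar taking the weight. The robot read no contact force afterwards.
- **Other stubs:** The yellow tabs read the same as at the start to within about 2 mm. The gripper never came near the green stub, but I did not measure it again at the end.
- **Disagreements:**
  - The top camera's final reading of the bar, (479.6, -200.1) mm, is unusable because the arm covered most of the stub.
  - The 33° camera yaw is about 4–5° off the other readings, but within the 23° allowed.

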